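# Fish the parts basket out of the deep washer tank with the hook rod

### The arm

A 6-joint arm with a two-finger parallel gripper is mounted at the origin on the work surface. World frame = base frame: x ahead of the robot, y to its left, z up, the work surface at z = 0. Lengths are in m, angles in degrees, forces in N, time in s.
With the tool pointing down it reaches from about 0.3 to 0.75 m from the base axis. Payload 8.5 kg.
Tool frame: the origin (TCP) lies at the very end of the fingers, on their centre line; the grasp point (between the pads) lies 19 mm behind it; z points along the fingers, y is the line along which they close (so a half turn about z gives the same grasp; the last joint's range is limited). The gripper opens to 88 mm and grips with 3 to 60 N. Pads are 18 mm wide; open, the fingers measure 123 mm over their backs; the gripper's body (75 mm by 187 mm) begins 45 mm behind the grasp point.
Start: joints at [61.977, 21.807, 74.336, -0, 83.858, -12.336], TCP at [0.149, 0.529, 0.239] pointing down, gripper open.
Joint ranges: [-178.18, 178.18], [-50.72, 133.34], [12.68, 142.11], [-81.47, 261.47], [9.98, 163.14], [-165.26, 165.26]. Speed limits (degrees/s): [136.94, 136.94, 180, 180, 180, 180].

### API

Orientations are given as a 3x3 rotation matrix whose columns are the frame's x, y, z axes.
In Python, from rig import observe, camera, get_calibration, hand_in gives the robot as it stands. The module is installed in compiled form; this text tells all that it offers.
- The arm moves only by the tool apply_moves, never from a script. Its arguments are lists of equal length, an entry for each row: "dp": the shift along the tool's x, y, z in cm, a list of three; "rotation": the turn, a rotation vector about the tool's x, y, z in degrees, a list of three. A call has exactly 8 rows; each row is the pose to reach, as a shift and turn from the pose commanded when the call began, along the tool's axes at that moment; what a row does not reach only later rows make up. A row lasts 1/10 s, in which the tool goes at most 50 mm and 8.59 degrees, less where a joint would pass 70% of its speed; a pose out of reach is approached as far as the arm can. A call with a gripper value outside its range is refused whole. "claw" is the gripper's target within -1 to 1 (fully open at 1, half-way at 0, shut at -1), set as the call begins (left out, the last holds). The fingers move at their own pace and stop on an object; the grip force is fixed at half the most. Time passes only in rows, so rows that repeat a pose let the fingers close, or fill a call up. It gives the time, the measured TCP pose, the force, the opening and the grip force at its end, in the units of the state.
- observe(): the state, without advancing time (a new reading comes with each control period).
- camera(name): name is "scene" or "top" or "wrist"; returns the picture (400x640x3 uint8, blue, green, red); there is no depth.
- get_calibration(name): a dict with "intrinsics" (3x3 intrinsics, pixels), "dist" ([k1, k2, p1, p2, k3] as OpenCV has them; the pictures are not rectified), "rvec" (rotation vector, rad) and "tvec" (3), from world to camera coordinates, as OpenCV has them; the wrist camera has in their place "mount" (4x4, takes a point from camera to tool coordinates, whose origin is the TCP and whose axes are the flange's). Camera axes: x right, y down, z forward; pixel columns grow to the right and rows downward; lengths in m; the calibration is good to about 2 mm. A picture is of the moment at which its call begins: read the wrist's pose just before it. get_calibration takes no time and is no camera call.
- hand_in(): hands the job in; it is judged then, once.
The state is a dict: "t": time; "qpos": joint angles; "qvel": joint speeds; "joint_torque": joint torques, N m; "tcp_pos": TCP position; "eef_rot": TCP orientation; "force": force on the tool from outside, world axes, zero at the start; "ft_torque": the same for the moment, N m; "opening": opening from 0.0 (shut) to 1.0 (fully open); "finger_force": force on a finger pad.
Only numpy, scipy, OpenCV 4.12 (cv2) and the standard library are available. Lean on these libraries where they do the work, as an engineer would, in place of code of your own. Each camera call takes 0.05 s, during which the arm holds its last target. There are 200 camera calls.

### The job

With the yellow-handled hook rod, fetch the steel basket from the deep narrow washer tank: catch its red bail, slide it gently towards the orange end until you feel the end stop (only there do the keepers let it rise), ease off, lift it slowly straight out and stand it upright in the middle of the blue tray. Touch the basket only with the rod, never force, drop or tip it, and leave the mug, bottle and tape roll alone. Then hang the rod back in its blue forked stand by its collar and let go.

Things in the scene. Friction and masses are not known exactly. Their poses are not given: they have to be found in the camera images.
- tank: Fixed clear-walled upright tank, aluminium edges, open on top. Inside 60 mm (its x) by 186 mm (its y), walls 6 mm, rim 145 mm above the bench. Origin: centre of its underside; z up. Its +y end is the orange end. Inside is a rigid rail insert that is not measured (see bed, stop_area). Push or pull the basket with no more than about 12 N.
- mouth (a point): Centre of the tank's open top, at rim height.
- bed (a point): Tank centre at the height of two level ledges on its long walls, 44 mm above the bench, 46 mm apart, running along y; the basket hangs on them by its four lugs. Black keeper strips (underside 54 mm, top 59 mm above the bench) lie over them with gaps for the lugs: under the strips the basket can rise only 6 mm. Lugs and gaps match only in the last 7 mm before the end stop.
- stop_area (a point): Nominal face of the end stop, a dark steel cross plate 44 to 80 mm above the bench, facing the tank's -y. The rail insert (ledges, keepers and stop together) really sits up to 16 mm either way along the tank's y, so the stop must be felt. A basket still pressed against it while lifted tilts and jams under the keepers: ease the rod back about 5 mm first (3 mm is play). The basket starts 12 to 40 mm short of it.
- basket: Loose open steel basket, 0.22 to 0.39 kg: 38 (x) by 70 (y) by 34 mm high, walls 3 mm. Origin: centre of its underside; z up; +y to its end plate, 58 mm high with orange mark, facing the orange end. Four lugs at its corners, 14 mm long (y), 30 to 34 mm up, make it 56 mm wide. Starts with its underside 14 mm above the bench. Bare inside above 18 mm. Slides on the ledges with 1 to 4 N.
- bail (a point): Apex of the basket's red bail, an arch of 5 mm round bar across the middle of the basket (along its x); the bar's centre line is here, 56 mm above the basket's origin. From the apex the bar slopes down 10 mm to each side over 17.5 mm, then drops to the side walls.
- rod: Loose upright hook rod, 0.18 kg, 6 mm round bar. Origin: on the shaft's centre line at its lower end; z up the shaft. Hook at the bottom, to the rod's +y: see crook. Collar: steel disc 32 mm across, 97 to 103 mm up. Handle: yellow, 20 by 20 mm, 105 to 165 mm up, faces along x and y, red stripe on +y. Starts hung by its collar in the stand.
- crook (a point): Bottom of the hook, 7 mm to the rod's +y of its origin. The bar runs from the shaft to +y and turns up to a tip 14 mm from the shaft's line, ending 13 mm above the origin; 8 mm are free between shaft and tip. The lowest surface is 3 mm below the origin; a bail lying in the hook has its centre line 5 to 6 mm above it.
- grip (a point): Middle of the rod's handle, on the shaft's line, 135 mm above the rod's origin.
- stand: Fixed blue stand. Origin on the bench below the rod's place; z up. Fork plate 10 mm thick, top 115 mm up, 50 mm wide (y), from x = -27 to +30 mm, with a 12 mm slot open to the stand's -x, ending at x = +8 mm; post at x = +30 to +50 mm, no higher; base 10 mm thick. The shaft stands in the slot, collar on the plate: lift 10 mm and draw out to -x.
- fork (a point): Rod's place: middle of the fork plate's top, where the centre of the collar's underside belongs.
- tray: Fixed blue shallow tray, 160 by 160 mm outside, walls 5 mm, 22 mm high, inner floor 5 mm above the bench. Origin: centre of its underside; z up. Stand the basket near its middle.
- mug: White mug, 80 mm wide, 95 mm high, bystander. Origin: centre of its underside.
- bottle: Green bottle, 56 mm wide, 130 mm high, bystander. Origin: centre of its underside.
- tape: Amber roll of packing tape lying flat, 100 mm wide, 45 mm high, bystander. Origin: centre of its underside.
There are look-alikes about, which are no part of the job. Of the things that look like the stand, take the one that is farthest from the robot's base at the start. Leave any green look-alike of the basket alone.

How it is judged:
By the outcome, as a careful person would: the job done as asked, in the order asked, and still so for the second after the job is handed in, with the robot touching nothing.
It also fails if it takes over 72 s, if anything falls off the work surface, if the arm or the gripper's body presses on something with over 40 N, if the wrist force passes 120 N, or if a joint passes its speed limit or range.

## Working session

There is one attempt and no reset: what is moved stays moved. The work goes in short steps, Python scripts to look and compute and a tool call to move; the robot and the scene stay as the last step left them, time stands still between calls to the robot, and variables do not carry over. Pictures are saved under pics/ and viewed, at most 10 in all, crops included, and the job is handed in when it is done.

Besides the shell and the picture viewer there is one more tool, called after "Call:" as name(argument=value, ...) on one line, values as JSON. apply_moves: Moves the arm, as the interface text tells. Its arguments: {"type":"object","properties":{"dp":{"type":"array"},"rotation":{"type":"array"},"claw":{"type":"number"}},"required":["dp","rotation"]}

```bash
mkdir -p pics
cat > h.py <<'E'
import numpy as np, cv2
from rig import observe, camera, get_calibration, hand_in
def cal(n,o=None):
    c=get_calibration(n);K=np.array(c["intrinsics"],float);d=np.array(c["dist"],float)
    if "rvec" in c:
        R=cv2.Rodrigues(np.array(c["rvec"],float))[0];t=np.array(c["tvec"],float).ravel()
    else:
        M=np.array(c["mount"]);o=o or observe();T=np.eye(4);T[:3,:3]=o["eef_rot"];T[:3,3]=o["tcp_pos"]
        W=np.linalg.inv(T@M);R=W[:3,:3];t=W[:3,3]
    return K,d,R,t
def ray(c,uv):
    K,d,R,t=c
    p=cv2.undistortPoints(np.array(uv,float).reshape(-1,1,2),K,d).reshape(-1,2)
    v=np.c_[p,np.ones(len(p))]@R
    return -R.T@t,v
def onz(c,uv,z):
    o,v=ray(c,uv);return o+v*((z-o[2])/v[:,2])[:,None]
def proj(c,X):
    K,d,R,t=c
    return cv2.projectPoints(np.array(X,float).reshape(-1,1,3),cv2.Rodrigues(R)[0],t,K,d)[0].reshape(-1,2)
def tri(c1,a,c2,b):
    o1,v1=ray(c1,[a]);o2,v2=ray(c2,[b]);v1=v1[0]/np.linalg.norm(v1);v2=v2[0]/np.linalg.norm(v2)
    s=np.linalg.lstsq(np.c_[v1,-v2],o2-o1,rcond=None)[0]
    p,q=o1+s[0]*v1,o2+s[1]*v2
    return (p+q)/2,np.linalg.norm(p-q)
E
python3 - <<'E'
from h import *
o=observe();print({k:np.round(v,3).tolist() for k,v in o.items()})
a=camera("scene");b=camera("top");c=camera("wrist")
for n,i in zip(("scene","top","wrist"),(a,b,c)):
    cv2.imwrite(f"pics/{n}0.png",i)
for n in("scene","top"):
    k=cal(n);print(n,np.round(k[0],1).tolist(),(-k[2].T@k[3]).round(3),k[2].round(2).tolist())
print(np.round(get_calibration("wrist")["mount"],3).tolist())
E
```

```text
{'t': 0.0, 'qpos': [61.975, 21.84, 74.384, -0.001, 83.858, -12.336], 'qvel': [-0.034, -0.045, 0.119, -0.082, 0.034, -0.061], 'joint_torque': [-0.002, -43.795, -22.454, 0.071, 0.035, -0.0], 'tcp_pos': [0.149, 0.529, 0.238], 'eef_rot': [[-0.963, 0.27, -0.001], [0.27, 0.963, -0.001], [0.0, -0.001, -1.0]], 'force': [-0.231, 0.409, 0.849], 'ft_torque': [-0.021, 0.025, 0.012], 'finger_force': 0.0, 'opening': 1.003}
scene [[471.2, 0.0, 320.3], [0.0, 471.2, 196.1], [0.0, 0.0, 1.0]] [1.197 0.23  0.834] [[-0.32, 0.95, -0.02], [0.68, 0.21, -0.7], [-0.66, -0.24, -0.71]]
top [[499.2, 0.0, 319.1], [0.0, 499.2, 196.2], [0.0, 0.0, 1.0]] [0.38  0.009 1.41 ] [[-0.01, -1.0, 0.0], [-0.99, 0.01, -0.12], [0.12, -0.0, -0.99]]
[[-0.001, -0.963, -0.27, 0.069], [1.0, -0.001, -0.0, -0.001], [-0.0, -0.27, 0.963, -0.146], [0.0, 0.0, 0.0, 1.0]]
```

View pics/scene0.png

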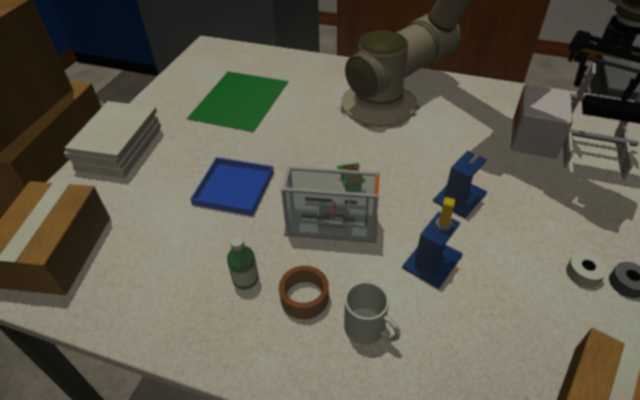

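View pics/top0.png

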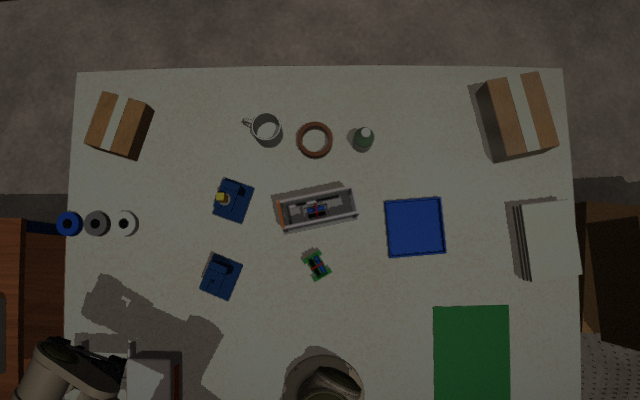

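The scene view shows the rod (yellow handle at about 447,212) in one blue stand, with a second, empty stand at (462,185). The tank is at (332,205), the tray at (233,185), and the green look-alike basket is behind the tank at (350,178).

In the top view the rod's stand is at (233,200) and the empty one at (221,276). The base is at about (322,390), so (233,200) is the farther stand and fits the description. The red bail inside the tank is at (316,210) and the green look-alike at (317,264), which I leave alone. I'll confirm in an enlarged crop and measure.

Run:
```python
from h import *
b=cv2.imread("pics/top0.png");s=cv2.imread("pics/scene0.png")
cv2.imwrite("pics/crop1.png",np.hstack([cv2.resize(b[165:305,195:365],None,fx=3.0,fy=3.0,interpolation=cv2.INTER_CUBIC)[:420],cv2.resize(s[155:295,270:370],(280,420),interpolation=cv2.INTER_CUBIC)]))
ct,cs=cal("top"),cal("scene")
def blobs(im,lo,hi,mn=6):
    m=cv2.inRange(cv2.cvtColor(im,cv2.COLOR_BGR2HSV),lo,hi)
    n,l,st,ce=cv2.connectedComponentsWithStats(m)
    return [(ce[i],st[i],l==i) for i in range(1,n) if st[i,4]>=mn]
for nm,im in(("top",b),("scene",s)):
  for col,lo,hi in(("yellow",(20,130,90),(35,255,255)),("red",(0,150,60),(6,255,255)),("orange",(6,170,110),(18,255,255)),("blue",(108,150,40),(128,255,255))):
    for ce,st,m in blobs(im,lo,hi,8):
        r=cv2.minAreaRect(np.argwhere(m)[:,::-1].astype(np.float32))
        print(nm,col,ce.round(1),st[4],np.round(r[0],1),np.round(r[1],1),round(r[2],1))
```

```text
top yellow [219.6 195.9] 53 [219.5 196. ] [6. 7.] 90.0
top red [314.4 267. ] 10 [314.2 267.2] [1.1 7.2] 56.3
top blue [233.1 202. ] 667 [232.1 200.1] [31.7 37.2] 19.2
top blue [414.2 226.9] 3073 [415.  226.9] [56.4 56.7] 85.2
top blue [320.1 207.6] 27 [320. 208.] [4. 6.] 90.0
top blue [310.3 209.7] 27 [310.4 209.6] [3.4 7.3] 76.0
top blue [ 67.1 223.6] 363 [ 67.  223.5] [23. 22.] 90.0
top blue [316.9 259.8] 24 [316.8 259.9] [6.9 3.3] 59.0
top blue [220.3 279.2] 720 [220.4 276.4] [31.3 37.9] 22.6
top blue [321.6 268.2] 23 [321.5 268.5] [6.7 3.1] 63.4
scene yellow [448.7 201.7] 93 [448.8 201.8] [10.8  8.6] 11.3
scene red [350.7 167. ] 10 [350.4 166.9] [1.5 7.1] 80.5
scene orange [376.5 184.4] 34 [376.5 184. ] [18.  1.] 90.0
scene blue [467.9 164.7] 305 [468.8 163.3] [17.7 25.6] 42.9
scene blue [233.6 186.2] 2306 [231.4 183.6] [73.  45.5] 9.5
scene blue [474.9 193.7] 151 [475.9 195.4] [14.9 16.7] 12.1
scene blue [439.7 198.8] 11 [439.8 198.6] [4.5 2.7] 63.4
scene blue [435.1 234.6] 286 [436.2 234.5] [22.5 17.2] 38.7
scene blue [454.4 224.4] 28 [455. 225.] [8. 4.] 90.0
scene blue [446.4 264.2] 329 [444.3 267.4] [17.  38.9] 26.6
scene blue [411.8 265. ] 127 [411.4 265.4] [22.6 12.7] 76.6
```

View pics/crop1.png

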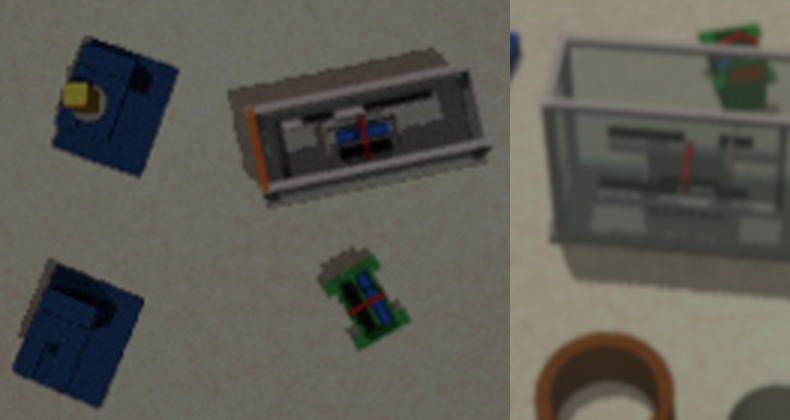

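The crop confirms it. The yellow handle sits in the far stand at crop (78,95), the orange end of the tank at crop (258,150), and the steel basket's red bail at crop (365,138). The green look-alike at crop (365,300) is outside the tank. Next I compute rough positions.

Run:
```python
from h import *
ct,cs=cal("top"),cal("scene")
print("handle top",onz(ct,[[219.6,195.9]],.183).round(3), tri(ct,(219.6,195.9),cs,(448.7,197.5)))
f=lambda p:np.array(p)/3+[195,165]
C=onz(ct,f([(249,107),(266,192),(470,70),(489,150)]),.145);print("rim",C.round(3).tolist(),C.mean(0).round(3))
e=C[:2].mean(0)-C[2:].mean(0);print("yaw of tank y",np.degrees(np.arctan2(e[1],e[0])),np.linalg.norm(e))
print("bail",onz(ct,f([(365,138),(362,118),(367,158)]),.068).round(3).tolist())
T=onz(ct,cv2.boxPoints(((415,226.9),(56.4,56.7),85.2)),.022);print("tray",T.mean(0).round(3),T.round(3).tolist())
B=cv2.boxPoints(((232.1,200.1),(31.7,37.2),19.2));print("stand rect",onz(ct,B,.06).round(3).tolist())
# stand base corners from crop
print("stand plate?",onz(ct,f([(87,38),(178,68),(140,177),(53,146)]),.005).round(3).tolist())
print("2nd stand",onz(ct,f([(52,260),(144,298),(100,407),(13,370)]),.01).round(3).tolist())
for n,uv,z in(("mug",(265,127),.095),("tape",(314,140),.045),("bottle",(362,138),.1),("green",(317,264),.05)):print(n,onz(ct,[uv],z).round(3))
```

```text
handle top [[0.535 0.253 0.183]] (array([0.53365742, 0.25193075, 0.19038049]), np.float64(7.264750491109084e-05))
rim [[0.526, 0.111, 0.145], [0.453, 0.096, 0.145], [0.556, -0.078, 0.145], [0.487, -0.093, 0.145]] [0.505 0.009 0.145]
yaw of tank y 99.57664589539215 0.19152112007738545
bail [[0.505, 0.012, 0.068], [0.524, 0.015, 0.068], [0.487, 0.011, 0.068]]
tray [ 0.463 -0.262  0.022] [[0.535, -0.178, 0.022], [0.547, -0.339, 0.022], [0.389, -0.346, 0.022], [0.378, -0.187, 0.022]]
stand rect [[0.505, 0.301, 0.06], [0.601, 0.269, 0.06], [0.572, 0.186, 0.06], [0.476, 0.218, 0.06]]
stand plate? [[0.609, 0.277, 0.005], [0.58, 0.189, 0.005], [0.476, 0.225, 0.005], [0.506, 0.308, 0.005]]
2nd stand [[0.399, 0.307, 0.01], [0.363, 0.22, 0.01], [0.262, 0.261, 0.01], [0.296, 0.343, 0.01]]
mug [[0.733 0.15  0.095]]
tape [[0.707 0.018 0.045]]
bottle [[ 0.698 -0.111  0.1  ]]
green [[0.363 0.013 0.05 ]]
```

View pics/wrist0.png

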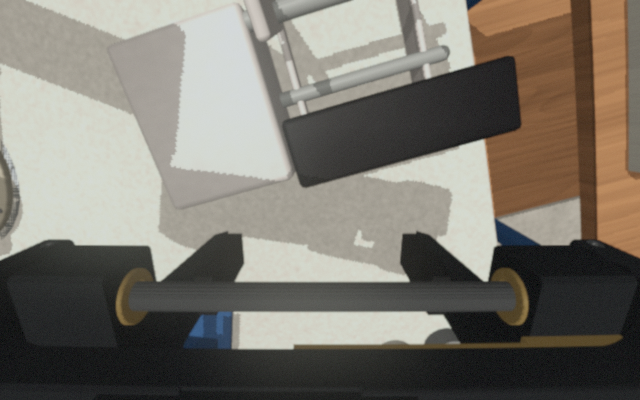

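The wrist view shows only the trolley and white box, with the fingers at columns 240 to 400. The rod is at about (0.535, 0.252), so I move above it for a close look.

Call:
apply_moves(dp=[[-4.5,-1.6,-0.6],[-8.9,-3.3,-1.2],[-13.4,-4.9,-1.9],[-17.9,-6.5,-2.5],[-22.3,-8.1,-3.1],[-26.8,-9.8,-3.7],[-31.3,-11.4,-4.3],[-35.7,-13,-5]], rotation=[[0,0,0],[0,0,0],[0,0,0],[0,0,0],[0,0,0],[0,0,0],[0,0,0],[0,0,0]])

```text
t: 0.95
tcp_pos: [0.4586, 0.3063, 0.2888]
eef_rot: [[-0.963, 0.271, -0.001], [0.271, 0.963, -0.0], [0.001, -0.0, -1.0]]
force: [-0.3, -0.3, 0.3]
opening: 1.0
finger_force: 0.0
```

Call:
apply_moves(dp=[[-4.5,-1.6,-0.6],[-8.4,-3.0,-1.0],[-8.9,-3.3,-1.2],[-8.9,-3.3,-1.2],[-8.9,-3.3,-1.2],[-8.9,-3.3,-1.2],[-8.9,-3.3,-1.2],[-8.9,-3.3,-1.2]], rotation=[[0,0,0],[0,0,0],[0,0,0],[0,0,0],[0,0,0],[0,0,0],[0,0,0],[0,0,0]])

```text
t: 1.75
tcp_pos: [0.5334, 0.2526, 0.3009]
eef_rot: [[-0.963, 0.269, 0.0], [0.269, 0.963, 0.0], [-0.0, 0.0, -1.0]]
force: [0.1, -0.2, 0.0]
opening: 0.999
finger_force: 0.0
```

```bash
cat >> h.py <<'E'
def look(tag):
    o=observe();c=cal("wrist",o);i=camera("wrist");cv2.imwrite(f"pics/{tag}.png",i)
    import pickle;pickle.dump(c,open(f"pics/{tag}.pkl","wb"))
    print(o["t"],np.round(o["tcp_pos"],4).tolist(),np.round(o["eef_rot"],3).tolist(),np.round(o["force"],2).tolist(),round(o["opening"],3));return o,c,i
def load(tag):
    import pickle;return pickle.load(open(f"pics/{tag}.pkl","rb")),cv2.imread(f"pics/{tag}.png")
E
python3 -c "
from h import *
o,c,i=look('w1')
cv2.imwrite('pics/w1c.png',cv2.resize(i[60:330,150:490],None,fx=2.2,fy=2.2,interpolation=cv2.INTER_CUBIC))"
```

```text
1.75 [0.5334, 0.2526, 0.3009] [[-0.963, 0.269, 0.0], [0.269, 0.963, 0.0], [-0.0, 0.0, -1.0]] [0.08, -0.17, 0.04] 0.999
```

View pics/w1c.png

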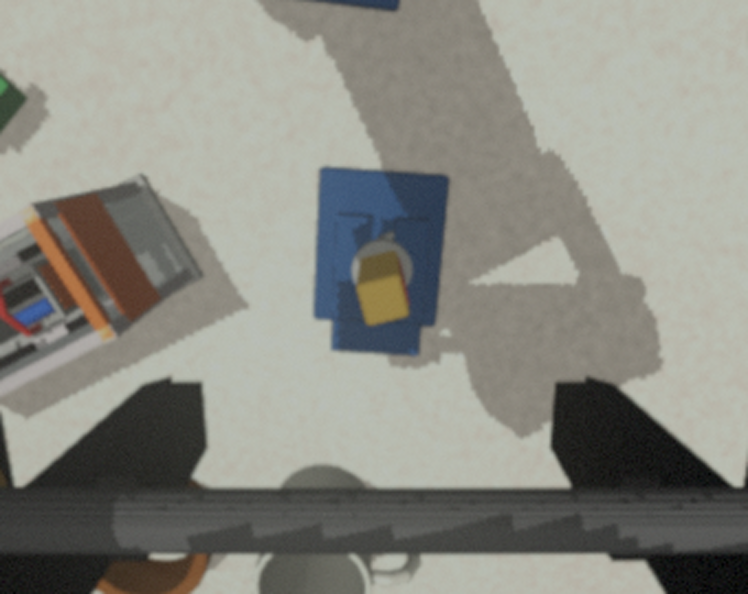

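The slot opens upward in the crop at (385,235), which is tool +x, and the post is at the bottom. The handle top face is at (384,300), with the red stripe on its right side. The rod's +y is about 12° off tool +y. The tank's orange end is at (70,275) and the bail at (20,310).

Run:
```python
from h import *
c,i=load('w1')
m=cv2.inRange(cv2.cvtColor(i,cv2.COLOR_BGR2HSV),(18,110,90),(36,255,255))
m[:, :280]=0;m[:,360:]=0
f=lambda p:np.array(p,float)/2.2+[150,60]
v=cv2.cvtColor(i,cv2.COLOR_BGR2HSV)
top=m&cv2.inRange(v,(0,0,150),(180,255,255))
for mm in(m,top):
    r=cv2.minAreaRect(np.argwhere(mm>0)[:,::-1].astype(np.float32));print(r,(mm>0).sum())
def yaw(a,b):d=b-a;return np.degrees(np.arctan2(d[1],d[0])).round(1)
H=onz(c,f([(356,290),(403,279),(411,316),(365,327)]),.183);print("handle",H.mean(0).round(4),"y yaw",yaw(H[0],H[1]),yaw(H[3],H[2]),"x",yaw(H[0],H[3]),yaw(H[1],H[2]))
print("collar",onz(c,f([(383,268)]),.121).round(4))
B=onz(c,f([(321,168),(448,177),(436,326),(316,319)]),.01);print("base",B.mean(0).round(4),yaw(B[0],B[1]),yaw(B[1],B[2]),yaw(B[0],B[3]))
O=onz(c,f([(33,212),(107,336)]),.145);print("orange",O.round(4).tolist(),yaw(O[1],O[0]))
```

```text
((322.49737548828125, 190.73741149902344), (29.35649299621582, 19.931514739990234), 78.11134338378906) 539
((323.52947998046875, 196.11764526367188), (15.522278785705566, 16.492422103881836), 75.96376037597656) 245
handle [0.5377 0.2533 0.183 ] y yaw 87.9 88.4 x -2.9 -3.2
collar [[0.5356 0.2541 0.121 ]]
base [0.5459 0.2501 0.01  ] 70.4 -18.7 -19.0
orange [[0.4583, 0.1004, 0.145], [0.5266, 0.111, 0.145]] -171.1
```

Call:
apply_moves(dp=[[-0.27,0.2,1.5],[-0.27,0.2,5],[-0.27,0.2,9],[-0.27,0.2,12],[-0.27,0.2,14.5],[-0.27,0.2,16],[-0.27,0.2,16.7],[-0.27,0.2,16.7]], rotation=[[0,0,-6],[0,0,-12],[0,0,-14],[0,0,-14],[0,0,-14],[0,0,-14],[0,0,-14],[0,0,-14]])

```text
t: 2.6
tcp_pos: [0.5369, 0.2532, 0.1333]
eef_rot: [[-1.0, 0.029, -0.001], [0.029, 1.0, -0.0], [0.001, -0.0, -1.0]]
force: [0.1, 0.2, -0.1]
opening: 1.0
finger_force: 0.0
```

Call:
apply_moves(dp=[[0,0,0],[0,0,0],[0,0,0],[0,0,0],[0,0,0],[0,0,0],[0,0,0],[0,0,0]], rotation=[[0,0,0],[0,0,0],[0,0,0],[0,0,0],[0,0,0],[0,0,0],[0,0,0],[0,0,0]], claw=-1)

```text
t: 3.4
tcp_pos: [0.5372, 0.2532, 0.1338]
eef_rot: [[-1.0, 0.029, -0.0], [0.029, 1.0, -0.0], [0.0, -0.0, -1.0]]
force: [0.2, 0.2, 0.3]
opening: 0.299
finger_force: 0.0
```

Call:
apply_moves(dp=[[0,0,0],[0,0,0],[0,0,0],[0,0,0],[0,0,0],[0,0,-0.4],[0,0,-0.9],[0,0,-1.2]], rotation=[[0,0,0],[0,0,0],[0,0,0],[0,0,0],[0,0,0],[0,0,0],[0,0,0],[0,0,0]])

```text
t: 4.2
tcp_pos: [0.5372, 0.2532, 0.1463]
eef_rot: [[-1.0, 0.029, 0.0], [0.029, 1.0, 0.0], [-0.0, 0.0, -1.0]]
force: [-0.2, -0.2, -2.2]
opening: 0.226
finger_force: 30.0
```

Call:
apply_moves(dp=[[0.5,0.15,0],[1.4,0.45,0],[2.8,0.9,0],[4.2,1.35,0],[5.7,1.8,0],[7.2,2.3,0],[8.2,2.6,-1.5],[8.2,2.6,-4.5]], rotation=[[0,0,0],[0,0,0],[0,0,0],[0,0,0],[0,0,0],[0,0,0],[0,0,0],[0,0,0]])

```text
t: 5.0
tcp_pos: [0.4536, 0.2819, 0.1906]
eef_rot: [[-1.0, 0.028, -0.004], [0.028, 1.0, -0.001], [0.004, -0.001, -1.0]]
force: [0.2, 0.5, -0.9]
opening: 0.228
finger_force: 30.0
```

Call:
apply_moves(dp=[[0,0,-4],[0,-0.5,-8.5],[-1,-3,-12],[-2.5,-7,-13],[-4,-11.5,-13],[-5.5,-16,-13],[-7.2,-20.5,-13],[-9,-25,-13]], rotation=[[0,0,0],[0,0,0],[0,0,-3],[0,0,-5],[0,0,-7],[0,0,-9],[0,0,-11],[0,0,-11]])

```text
t: 5.8
tcp_pos: [0.5383, 0.0275, 0.3222]
eef_rot: [[-0.987, -0.163, 0.002], [-0.163, 0.987, -0.0], [-0.001, -0.0, -1.0]]
force: [1.1, 0.2, -1.6]
opening: 0.225
finger_force: 30.0
```

Call:
apply_moves(dp=[[-0.8,-2,0],[-1.2,-2.9,0],[-1.2,-2.9,0],[-1.2,-2.9,0],[-1.2,-2.9,0],[-1.2,-2.9,0],[-1.2,-2.9,0],[-1.2,-2.9,0]], rotation=[[0,0,0],[0,0,0],[0,0,0],[0,0,0],[0,0,0],[0,0,0],[0,0,0],[0,0,0]])

```text
t: 6.6
tcp_pos: [0.555, 0.0027, 0.3208]
eef_rot: [[-0.987, -0.162, 0.0], [-0.162, 0.987, -0.0], [-0.0, -0.0, -1.0]]
force: [0.1, -0.9, -2.0]
opening: 0.223
finger_force: 30.0
```

```bash
python3 -c "
from h import *
o,c,i=look('w2')
print(proj(c,[[.505,.01,.07],[.505,.009,.145],o['tcp_pos']+np.array([0,0,-.116])]))
cv2.imwrite('pics/w2c.png',cv2.resize(i[0:250,160:500],None,fx=2.2,fy=2.2,interpolation=cv2.INTER_CUBIC))"
```

```text
6.6 [0.555, 0.0027, 0.3208] [[-0.987, -0.162, 0.0], [-0.162, 0.987, -0.0], [-0.0, -0.0, -1.0]] [0.12, -0.91, -1.96] 0.223
[[333.63459388 135.11291926]
 [335.48513262 138.61448396]
 [322.73452477 194.71049189]]
```

View pics/w2c.png

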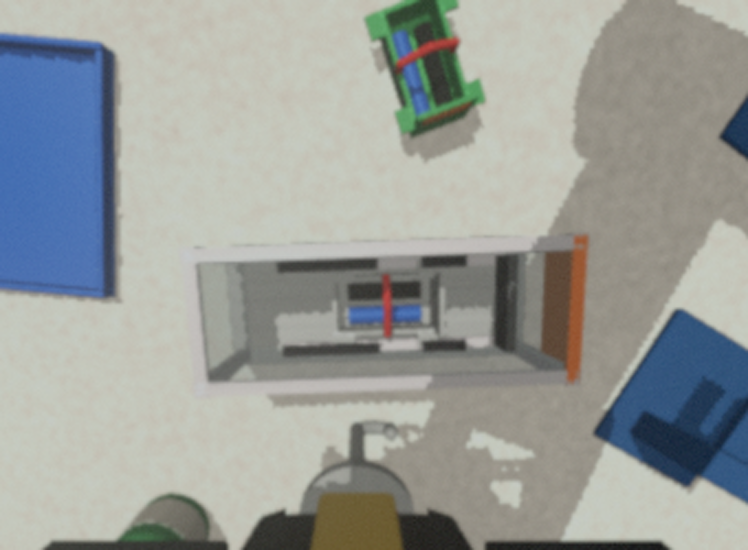

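Crop w2 shows the bail as a red bar at (388,275–338), the end stop at about (505,300), the orange end at (580,310) and the hook at (357–392,428) pointing to the orange end. The predicted rod bottom matches the picture.

Run:
```python
from h import *
c,i=load('w2')
f=lambda p:np.array(p,float)/2.2+[160,0]
R=onz(c,f([(190,249),(587,236),(580,382),(197,394)]),.145)
y=(R[1]+R[2]-R[0]-R[3])/2;x=(R[2]+R[3]-R[0]-R[1])/2
print("rim centre",R.mean(0).round(4),"y yaw",np.degrees(np.arctan2(y[1],y[0])),np.linalg.norm(y),"x yaw",np.degrees(np.arctan2(x[1],x[0])),np.linalg.norm(x))
hsv=cv2.cvtColor(i,cv2.COLOR_BGR2HSV);m=cv2.inRange(hsv,(0,130,70),(8,255,255))|cv2.inRange(hsv,(172,130,70),(180,255,255))
m[:115]=0;m[160:]=0;m[:,:325]=0;m[:,350:]=0
p=np.argwhere(m>0)[:,::-1];print(len(p),p.min(0),p.max(0),p.mean(0))
B=onz(c,[p.mean(0),[p[:,0].mean(),p[:,1].min()],[p[:,0].mean(),p[:,1].max()]],.067);print("bail",B.round(4).tolist())
yt=np.radians(np.degrees(np.arctan2(y[1],y[0])));Y=np.array([np.cos(yt),np.sin(yt)]);X=np.array([Y[1],-Y[0]])
d=B[0][:2]-R.mean(0)[:2];print("bail in tank x,y",d@X,d@Y)
S=onz(c,f([(497,300),(516,300)]),.08);print("stop tank",[(s[:2]-R.mean(0)[:2])@Y for s in S])
G=onz(c,f([(440,300),(447,300)]),.072);print("endplate",[(s[:2]-R.mean(0)[:2])@Y for s in G])
T=onz(c,f([(105,45),(107,296)]),.022);print("tray edge",T.round(4).tolist())
```

```text
rim centre [0.5108 0.0111 0.145 ] y yaw 101.1307647069455 0.19728033704270742 x yaw 10.069858182452268 0.0726128904238328
69 [334 126] [337 151] [335.53623188 137.8115942 ]
bail [[0.5083, 0.0133, 0.067], [0.4928, 0.0106, 0.067], [0.526, 0.0165, 0.067]]
bail in tank x,y -0.002018449008458255 0.0026626059551263107
stop tank [np.float64(0.06893039511912177), np.float64(0.08041343565111753)]
endplate [np.float64(0.035570466468388476), np.float64(0.03987823971566147)]
tray edge [[0.3811, -0.1872, 0.022], [0.5368, -0.1761, 0.022]]
```

Call:
apply_moves(dp=[[2.2,-0.3,0],[4.1,-0.6,0],[4.33,-0.61,0],[4.33,-0.61,1],[4.33,-0.61,4],[4.33,-0.61,7],[4.33,-0.61,9.5],[4.33,-0.61,10]], rotation=[[0,0,-1],[0,0,-1],[0,0,-1],[0,0,-1],[0,0,-1],[0,0,-1],[0,0,-1],[0,0,-1]])

```text
t: 7.45
tcp_pos: [0.5128, -0.0102, 0.2175]
eef_rot: [[-0.984, -0.179, -0.006], [-0.179, 0.984, 0.002], [0.005, 0.003, -1.0]]
force: [-0.7, 1.4, -1.9]
opening: 0.222
finger_force: 30.0
```

Call:
apply_moves(dp=[[0,0,0],[0,0,1],[0,0,2.2],[0,0,3.4],[0,0,4.4],[0,0,5.2],[0,0,5.6],[0,0,5.6]], rotation=[[0,0,0],[0,0,0],[0,0,0],[0,0,0],[0,0,0],[0,0,0],[0,0,0],[0,0,0]])

```text
t: 8.25
tcp_pos: [0.5134, -0.0107, 0.1645]
eef_rot: [[-0.984, -0.179, -0.0], [-0.179, 0.984, 0.0], [0.0, 0.0, -1.0]]
force: [0.1, -0.5, -1.1]
opening: 0.223
finger_force: 30.0
```

Call:
apply_moves(dp=[[0,0.4,0],[0,0.8,0],[0,1.2,0],[0,1.6,0],[0,1.7,0],[0,1.7,-0.5],[0,1.7,-1.0],[0,1.7,-1.25]], rotation=[[0,0,0],[0,0,0],[0,0,0],[0,0,0],[0,0,0],[0,0,0],[0,0,0],[0,0,0]])

```text
t: 9.05
tcp_pos: [0.5105, 0.006, 0.178]
eef_rot: [[-0.984, -0.179, 0.001], [-0.179, 0.984, -0.0], [-0.001, -0.0, -1.0]]
force: [0.8, 0.8, -4.4]
opening: 0.223
finger_force: 30.0
```

```bash
python3 -c "
from h import *
o,c,i=look('w3');s=camera('scene')
cv2.imwrite('pics/w3c.png',np.hstack([cv2.resize(i[90:290,220:420],(400,400),interpolation=cv2.INTER_CUBIC),cv2.resize(s[150:250,275:375],(400,400),interpolation=cv2.INTER_CUBIC)]))"
```

```text
9.05 [0.5105, 0.006, 0.178] [[-0.984, -0.179, 0.001], [-0.179, 0.984, -0.0], [-0.001, -0.0, -1.0]] [0.84, 0.79, -4.37] 0.223
```

View pics/w3c.png

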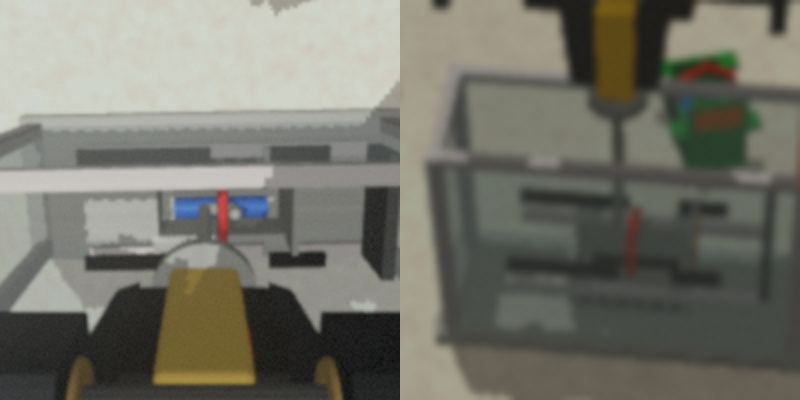

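The close-up shows the bail at (222,212) between the shaft (207,220) and the tip (237,212), so it is caught. I push slowly towards the orange end.

Call:
apply_moves(dp=[[0,0.2,0],[0,0.4,0],[0,0.6,0],[0,0.8,0],[0,1.0,0],[0,1.2,0],[0,1.4,0],[0,1.6,0]], rotation=[[0,0,0],[0,0,0],[0,0,0],[0,0,0],[0,0,0],[0,0,0],[0,0,0],[0,0,0]])

```text
t: 9.95
tcp_pos: [0.5074, 0.022, 0.1772]
eef_rot: [[-0.984, -0.179, -0.0], [-0.179, 0.984, -0.0], [0.0, -0.0, -1.0]]
force: [-0.0, -1.2, -1.7]
opening: 0.225
finger_force: 30.0
```

Call:
apply_moves(dp=[[0,0.15,0],[0,0.3,0],[0,0.45,0],[0,0.6,0],[0,0.75,0],[0,0.9,0],[0,1.0,0],[0,1.0,0]], rotation=[[0,0,0],[0,0,0],[0,0,0],[0,0,0],[0,0,0],[0,0,0],[0,0,0],[0,0,0]])

```text
t: 10.75
tcp_pos: [0.5056, 0.0318, 0.1772]
eef_rot: [[-0.984, -0.179, -0.0], [-0.179, 0.984, 0.0], [0.0, 0.0, -1.0]]
force: [0.8, -0.8, -2.6]
opening: 0.229
finger_force: 30.0
```

Call:
apply_moves(dp=[[0,0.06,0],[0,0.12,0],[0,0.18,0],[0,0.24,0],[0,0.3,0],[0,0.35,0],[0,0.4,0],[0,0.4,0]], rotation=[[0,0,0],[0,0,0],[0,0,0],[0,0,0],[0,0,0],[0,0,0],[0,0,0],[0,0,0]])

```text
t: 11.55
tcp_pos: [0.5049, 0.0357, 0.1773]
eef_rot: [[-0.984, -0.179, -0.0], [-0.179, 0.984, 0.0], [0.0, 0.0, -1.0]]
force: [-0.2, -0.7, -1.9]
opening: 0.221
finger_force: 30.0
```

Call:
apply_moves(dp=[[0,0.05,0],[0,0.1,0],[0,0.15,0],[0,0.2,0],[0,0.25,0],[0,0.3,0],[0,0.3,0],[0,0.3,0]], rotation=[[0,0,0],[0,0,0],[0,0,0],[0,0,0],[0,0,0],[0,0,0],[0,0,0],[0,0,0]])

```text
t: 12.35
tcp_pos: [0.5044, 0.0386, 0.1772]
eef_rot: [[-0.984, -0.179, -0.0], [-0.179, 0.984, 0.0], [0.0, 0.0, -1.0]]
force: [0.1, -1.3, -2.1]
opening: 0.222
finger_force: 30.0
```

Call:
apply_moves(dp=[[0,0.05,0],[0,0.1,0],[0,0.15,0],[0,0.2,0],[0,0.25,0],[0,0.3,0],[0,0.3,0],[0,0.3,0]], rotation=[[0,0,0],[0,0,0],[0,0,0],[0,0,0],[0,0,0],[0,0,0],[0,0,0],[0,0,0]])

```text
t: 13.15
tcp_pos: [0.5039, 0.0415, 0.1773]
eef_rot: [[-0.984, -0.179, 0.0], [-0.179, 0.984, 0.0], [-0.0, 0.0, -1.0]]
force: [0.3, -1.4, -2.1]
opening: 0.227
finger_force: 30.0
```

```bash
python3 -c "
from h import *
o,c,i=look('w4')
F=[observe()['force'].round(2).tolist() for _ in range(3)];print(F)
hsv=cv2.cvtColor(i,cv2.COLOR_BGR2HSV);m=cv2.inRange(hsv,(0,130,70),(8,255,255))|cv2.inRange(hsv,(172,130,70),(180,255,255))
for t in('w3','w4'):
  c,i=load(t);hsv=cv2.cvtColor(i,cv2.COLOR_BGR2HSV);m=cv2.inRange(hsv,(0,130,70),(8,255,255))|cv2.inRange(hsv,(172,130,70),(180,255,255))
  m[:165]=0;m[225:]=0;m[:,:300]=0;m[:,360:]=0
  p=np.argwhere(m>0)[:,::-1];print(len(p),p.mean(0),onz(c,[p.mean(0)],.068).round(4))"
```

```text
13.15 [0.5039, 0.0415, 0.1773] [[-0.984, -0.179, 0.0], [-0.179, 0.984, 0.0], [-0.0, 0.0, -1.0]] [0.26, -1.43, -2.14] 0.227
[[0.95, -2.14, -1.76], [0.95, -2.14, -1.76], [0.95, -2.14, -1.76]]
106 [331.0754717  197.14150943] [[0.51   0.0137 0.068 ]]
100 [327.3  196.18] [[0.5027 0.0456 0.068 ]]
```

Call:
apply_moves(dp=[[0,0.05,0],[0,0.1,0],[0,0.15,0],[0,0.2,0],[0,0.2,0],[0,0.2,0],[0,0.2,0],[0,0.2,0]], rotation=[[0,0,0],[0,0,0],[0,0,0],[0,0,0],[0,0,0],[0,0,0],[0,0,0],[0,0,0]])

```text
t: 14.0
tcp_pos: [0.5035, 0.0435, 0.1772]
eef_rot: [[-0.984, -0.179, -0.0], [-0.179, 0.984, 0.0], [0.0, 0.0, -1.0]]
force: [-0.6, -1.4, -1.7]
opening: 0.223
finger_force: 30.0
```

Call:
apply_moves(dp=[[0,0.05,0],[0,0.1,0],[0,0.15,0],[0,0.2,0],[0,0.2,0],[0,0.2,0],[0,0.2,0],[0,0.2,0]], rotation=[[0,0,0],[0,0,0],[0,0,0],[0,0,0],[0,0,0],[0,0,0],[0,0,0],[0,0,0]])

```text
t: 14.8
tcp_pos: [0.5031, 0.0454, 0.1773]
eef_rot: [[-0.984, -0.179, -0.0], [-0.179, 0.984, 0.0], [0.0, 0.0, -1.0]]
force: [0.5, -0.7, -2.4]
opening: 0.226
finger_force: 30.0
```

Call:
apply_moves(dp=[[0,0.05,0],[0,0.1,0],[0,0.15,0],[0,0.2,0],[0,0.2,0],[0,0.2,0],[0,0.2,0],[0,0.2,0]], rotation=[[0,0,0],[0,0,0],[0,0,0],[0,0,0],[0,0,0],[0,0,0],[0,0,0],[0,0,0]])

```text
t: 15.6
tcp_pos: [0.5031, 0.0466, 0.1773]
eef_rot: [[-0.984, -0.179, 0.001], [-0.179, 0.984, -0.002], [-0.0, -0.002, -1.0]]
force: [1.1, -5.6, -2.8]
opening: 0.228
finger_force: 30.0
```

```bash
python3 -c "
from h import *
o,c,i=look('w5');s=camera('scene');cv2.imwrite('pics/s5.png',s)
for t in('w3','w4','w5'):
  c,i=load(t);hsv=cv2.cvtColor(i,cv2.COLOR_BGR2HSV);m=cv2.inRange(hsv,(0,130,70),(8,255,255))|cv2.inRange(hsv,(172,130,70),(180,255,255))
  m[:165]=0;m[225:]=0;m[:,:300]=0;m[:,360:]=0
  p=np.argwhere(m>0)[:,::-1];print(len(p),p.mean(0),onz(c,[p.mean(0)],.068).round(4))
c,i=load('w5')
cv2.imwrite('pics/w5c.png',np.hstack([cv2.resize(i[90:290,220:420],(400,400),interpolation=cv2.INTER_CUBIC),cv2.resize(s[150:250,285:385],(400,400),interpolation=cv2.INTER_CUBIC)]))"
```

```text
15.6 [0.5031, 0.0466, 0.1773] [[-0.984, -0.179, 0.001], [-0.179, 0.984, -0.002], [-0.0, -0.002, -1.0]] [1.12, -5.61, -2.83] 0.228
106 [331.0754717  197.14150943] [[0.51   0.0137 0.068 ]]
100 [327.3  196.18] [[0.5027 0.0456 0.068 ]]
87 [326.5862069 195.5862069] [[0.5016 0.0497 0.068 ]]
```

View pics/w5c.png

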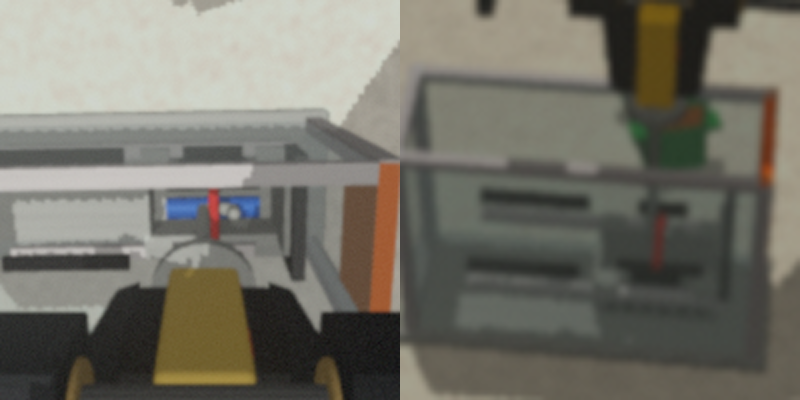

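The force rose to 5.6 N, against a steady 1 to 1.5 N, and the TCP lags: this is the end stop. The picture shows the bail at (214,215) against the shaft and the end plate by the stop at (297,215). I ease back 5.5 mm, then lift.

Call:
apply_moves(dp=[[0,-0.1,0],[0,-0.2,0],[0,-0.3,0],[0,-0.4,0],[0,-0.5,0],[0,-0.55,0],[0,-0.55,0],[0,-0.55,0]], rotation=[[0,0,0],[0,0,0],[0,0,0],[0,0,0],[0,0,0],[0,0,0],[0,0,0],[0,0,0]])

```text
t: 16.5
tcp_pos: [0.5037, 0.0421, 0.1772]
eef_rot: [[-0.984, -0.179, -0.0], [-0.179, 0.984, 0.0], [0.0, 0.0, -1.0]]
force: [0.9, 0.7, -2.3]
opening: 0.226
finger_force: 30.0
```

Call:
apply_moves(dp=[[0,0,-0.15],[0,0,-0.3],[0,0,-0.45],[0,0,-0.6],[0,0,-0.7],[0,0,-0.8],[0,0,-0.8],[0,0,-0.8]], rotation=[[0,0,0],[0,0,0],[0,0,0],[0,0,0],[0,0,0],[0,0,0],[0,0,0],[0,0,0]])

```text
t: 17.3
tcp_pos: [0.5038, 0.042, 0.1852]
eef_rot: [[-0.984, -0.179, -0.0], [-0.179, 0.984, 0.0], [0.0, 0.0, -1.0]]
force: [0.4, 0.6, -5.7]
opening: 0.226
finger_force: 30.0
```

Call:
apply_moves(dp=[[0,0,-0.12],[0,0,-0.24],[0,0,-0.36],[0,0,-0.48],[0,0,-0.6],[0,0,-0.6],[0,0,-0.6],[0,0,-0.6]], rotation=[[0,0,0],[0,0,0],[0,0,0],[0,0,0],[0,0,0],[0,0,0],[0,0,0],[0,0,0]])

```text
t: 18.1
tcp_pos: [0.5037, 0.042, 0.1912]
eef_rot: [[-0.984, -0.179, -0.0], [-0.179, 0.984, -0.0], [0.0, 0.0, -1.0]]
force: [-0.4, -0.4, -4.3]
opening: 0.221
finger_force: 30.0
```

Call:
apply_moves(dp=[[0,0,-0.2],[0,0,-0.4],[0,0,-0.6],[0,0,-0.8],[0,0,-1.0],[0,0,-1.3],[0,0,-1.6],[0,0,-1.9]], rotation=[[0,0,0],[0,0,0],[0,0,0],[0,0,0],[0,0,0],[0,0,0],[0,0,0],[0,0,0]])

```text
t: 18.9
tcp_pos: [0.5038, 0.042, 0.2106]
eef_rot: [[-0.984, -0.179, 0.0], [-0.179, 0.984, -0.0], [-0.0, -0.0, -1.0]]
force: [0.1, 0.2, -4.6]
opening: 0.222
finger_force: 30.0
```

Call:
apply_moves(dp=[[0,0,-0.3],[0,0,-0.7],[0,0,-1.1],[0,0,-1.5],[0,0,-1.9],[0,0,-2.3],[0,0,-2.7],[0,0,-3.1]], rotation=[[0,0,0],[0,0,0],[0,0,0],[0,0,0],[0,0,0],[0,0,0],[0,0,0],[0,0,0]])

```text
t: 19.7
tcp_pos: [0.5037, 0.042, 0.2416]
eef_rot: [[-0.984, -0.179, -0.0], [-0.179, 0.984, 0.0], [0.0, 0.0, -1.0]]
force: [0.4, 0.4, -4.7]
opening: 0.222
finger_force: 30.0
```

Call:
apply_moves(dp=[[0,0,-0.4],[0,0,-0.8],[0,0,-1.2],[0,0,-1.6],[0,0,-2.0],[0,0,-2.4],[0,0,-2.8],[0,0,-3.2]], rotation=[[0,0,0],[0,0,0],[0,0,0],[0,0,0],[0,0,0],[0,0,0],[0,0,0],[0,0,0]])

```text
t: 20.5
tcp_pos: [0.5038, 0.042, 0.2736]
eef_rot: [[-0.984, -0.179, 0.0], [-0.179, 0.984, 0.0], [-0.0, 0.0, -1.0]]
force: [-1.1, -0.1, -4.6]
opening: 0.224
finger_force: 30.0
```

Call:
apply_moves(dp=[[0,0,-0.4],[0,0,-0.8],[0,0,-1.2],[0,0,-1.6],[0,0,-2.0],[0,0,-2.4],[0,0,-2.8],[0,0,-3.2]], rotation=[[0,0,0],[0,0,0],[0,0,0],[0,0,0],[0,0,0],[0,0,0],[0,0,0],[0,0,0]])

```text
t: 21.3
tcp_pos: [0.5038, 0.042, 0.3056]
eef_rot: [[-0.984, -0.179, -0.0], [-0.179, 0.984, -0.0], [0.0, -0.0, -1.0]]
force: [0.2, -0.5, -5.0]
opening: 0.224
finger_force: 30.0
```

Call:
apply_moves(dp=[[0,0,-0.4],[0,0,-0.8],[0,0,-1.2],[0,0,-1.6],[0,0,-2.0],[0,0,-2.5],[0,0,-3.0],[0,0,-3.3]], rotation=[[0,0,0],[0,0,0],[0,0,0],[0,0,0],[0,0,0],[0,0,0],[0,0,0],[0,0,0]])

```text
t: 22.1
tcp_pos: [0.5039, 0.0419, 0.3389]
eef_rot: [[-0.984, -0.179, 0.001], [-0.179, 0.984, -0.0], [-0.001, -0.0, -1.0]]
force: [0.5, -0.3, -4.3]
opening: 0.225
finger_force: 30.0
```

```bash
python3 -c "
from h import *
o,c,i=look('w6');s=camera('scene');b=camera('top');cv2.imwrite('pics/s6.png',s);cv2.imwrite('pics/t6.png',b)
cv2.imwrite('pics/w6c.png',np.hstack([cv2.resize(i[60:260,220:420],(400,400),interpolation=cv2.INTER_CUBIC),cv2.resize(s[100:250,275:425],(400,400),interpolation=cv2.INTER_CUBIC)]))
k=cal('scene');hsv=cv2.cvtColor(s,cv2.COLOR_BGR2HSV);m=cv2.inRange(hsv,(108,150,40),(128,255,255));m[:,290:]=0
h=cv2.convexHull(np.argwhere(m>0)[:,::-1].astype(np.int32));q=cv2.approxPolyDP(h,8,True).reshape(-1,2);T=onz(k,q,.022);print(q.tolist(),T.round(4).tolist(),T.mean(0))
k=cal('top');hsv=cv2.cvtColor(b,cv2.COLOR_BGR2HSV);m=cv2.inRange(hsv,(105,120,30),(130,255,255));m[:,:375]=0
h=cv2.convexHull(np.argwhere(m>0)[:,::-1].astype(np.int32));q=cv2.boxPoints(cv2.minAreaRect(h));T=onz(k,q,.022);print(q.tolist(),T.round(4).tolist(),T.mean(0))
"
```

```text
22.1 [0.5039, 0.0419, 0.3389] [[-0.984, -0.179, 0.001], [-0.179, 0.984, -0.0], [-0.001, -0.0, -1.0]] [0.5, -0.29, -4.34] 0.225
[[252, 208], [192, 199], [59, 52], [41, 14], [49, 9], [270, 167]] [[0.5322, -0.1793, 0.022], [0.5483, -0.3312, 0.022], [0.0393, -1.1581, 0.022], [-0.2014, -1.4526, 0.022], [-0.2495, -1.4536, 0.022], [0.3855, -0.1945, 0.022]] [ 0.17573687 -0.79487646  0.022     ]
[[384.2195739746094, 201.02438354492188], [440.9212341308594, 196.09381103515625], [445.8330383300781, 252.57974243164062], [389.1313781738281, 257.51031494140625]] [[0.5359, -0.1772, 0.022], [0.5483, -0.3389, 0.022], [0.3892, -0.3471, 0.022], [0.3781, -0.1872, 0.022]] [ 0.46286332 -0.26257648  0.022     ]
```

View pics/w6c.png

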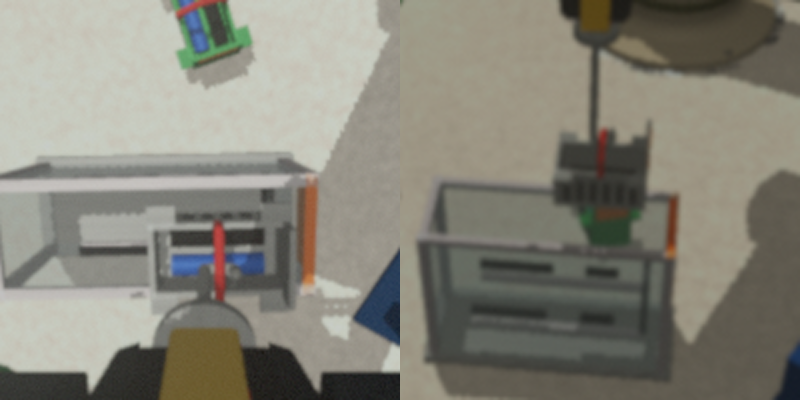

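The basket hangs level in the hook, clear of the tank, with the bail at (220,260) in the crop. I carry it smoothly to the tray centre at (0.463, -0.262).

Call:
apply_moves(dp=[[0.1,-0.3,-0.3],[0.25,-0.75,-0.6],[0.45,-1.4,-0.9],[0.75,-2.4,-1],[1.15,-3.6,-1],[1.6,-5.05,-1],[2.05,-6.6,-1],[2.55,-8.1,-1]], rotation=[[0,0,0],[0,0,0],[0,0,0],[0,0,0],[0,0,0],[0,0,0],[0,0,0],[0,0,0]])

```text
t: 23.05
tcp_pos: [0.4929, -0.0438, 0.3481]
eef_rot: [[-0.984, -0.178, -0.0], [-0.178, 0.984, -0.0], [0.0, -0.0, -1.0]]
force: [-0.0, 0.2, -4.9]
opening: 0.225
finger_force: 30.0
```

Call:
apply_moves(dp=[[0.5,-1.5,0],[0.95,-3.05,0],[1.45,-4.6,0],[1.9,-6.1,0],[2.4,-7.65,0],[2.9,-9.15,0],[3.35,-10.7,0],[3.85,-12.2,0]], rotation=[[0,0,0],[0,0,0],[0,0,0],[0,0,0],[0,0,0],[0,0,0],[0,0,0],[0,0,0]])

```text
t: 23.85
tcp_pos: [0.4766, -0.1707, 0.3481]
eef_rot: [[-0.984, -0.178, -0.0], [-0.178, 0.984, -0.0], [0.0, 0.0, -1.0]]
force: [-0.2, 0.6, -4.5]
opening: 0.221
finger_force: 30.0
```

Call:
apply_moves(dp=[[0.5,-1.5,0],[0.95,-3.05,0],[1.4,-4.5,0],[1.85,-5.8,0],[2.2,-7.05,0],[2.55,-8.1,0],[2.8,-9.0,0],[2.97,-9.5,0]], rotation=[[0,0,0],[0,0,0],[0,0,0],[0,0,0],[0,0,0],[0,0,0],[0,0,0],[0,0,0]])

```text
t: 24.65
tcp_pos: [0.4649, -0.2688, 0.3481]
eef_rot: [[-0.984, -0.179, -0.0], [-0.179, 0.984, 0.0], [0.0, 0.0, -1.0]]
force: [-0.2, -0.7, -3.9]
opening: 0.225
finger_force: 30.0
```

Call:
apply_moves(dp=[[0,0,0.5],[0,0,1.7],[0,0,3.2],[0,0,5],[0,0,6.8],[0,0,8.5],[0,0,10],[0,0,11.2]], rotation=[[0,0,0],[0,0,0],[0,0,0],[0,0,0],[0,0,0],[0,0,0],[0,0,0],[0,0,0]])

```text
t: 25.45
tcp_pos: [0.4648, -0.2672, 0.2351]
eef_rot: [[-0.984, -0.18, -0.001], [-0.18, 0.984, 0.001], [0.001, 0.001, -1.0]]
force: [0.9, 0.6, -5.0]
opening: 0.223
finger_force: 30.0
```

Call:
apply_moves(dp=[[0,0,1],[0,0,2],[0,0,3],[0,0,3.8],[0,0,4.5],[0,0,5],[0,0,5.3],[0,0,5.5]], rotation=[[0,0,0],[0,0,0],[0,0,0],[0,0,0],[0,0,0],[0,0,0],[0,0,0],[0,0,0]])

```text
t: 26.25
tcp_pos: [0.465, -0.2681, 0.1812]
eef_rot: [[-0.984, -0.179, 0.0], [-0.179, 0.984, -0.0], [-0.0, -0.0, -1.0]]
force: [0.4, -0.4, -4.5]
opening: 0.222
finger_force: 30.0
```

```bash
python3 -c "
from h import *
o,c,i=look('w7');s=camera('scene')
cv2.imwrite('pics/w7c.png',np.hstack([cv2.resize(i[40:260,180:440],(472,400),interpolation=cv2.INTER_CUBIC),cv2.resize(s[110:230,170:290],(320,400),interpolation=cv2.INTER_CUBIC)]))
"
```

```text
26.25 [0.465, -0.2681, 0.1812] [[-0.984, -0.179, 0.0], [-0.179, 0.984, -0.0], [-0.0, -0.0, -1.0]] [0.36, -0.39, -4.49] 0.222
```

View pics/w7c.png

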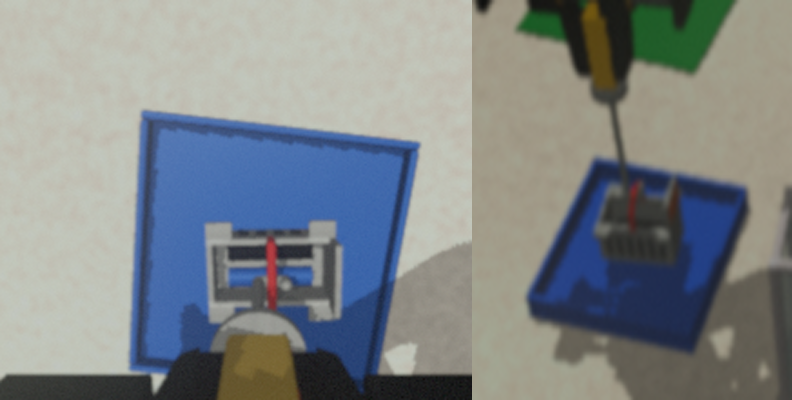

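Basket at (270,275) in the crop hangs level over the tray's middle. I lower it gently.

Call:
apply_moves(dp=[[0,0,0.2],[0,0,0.4],[0,0,0.6],[0,0,0.75],[0,0,0.9],[0,0,1.05],[0,0,1.2],[0,0,1.35]], rotation=[[0,0,0],[0,0,0],[0,0,0],[0,0,0],[0,0,0],[0,0,0],[0,0,0],[0,0,0]])

```text
t: 27.15
tcp_pos: [0.4651, -0.2681, 0.168]
eef_rot: [[-0.984, -0.179, 0.001], [-0.179, 0.984, -0.001], [-0.001, -0.001, -1.0]]
force: [0.5, 0.7, -1.5]
opening: 0.224
finger_force: 30.0
```

Call:
apply_moves(dp=[[0,0,0.15],[0,0,0.3],[0,0,0.5],[0,0,0.7],[0,0,0.9],[0,0,1.05],[0,0,1.1],[0,0,1.1]], rotation=[[0,0,0],[0,0,0],[0,0,0],[0,0,0],[0,0,0],[0,0,0],[0,0,0],[0,0,0]])

```text
t: 27.95
tcp_pos: [0.4649, -0.268, 0.1567]
eef_rot: [[-0.984, -0.179, -0.0], [-0.179, 0.984, 0.0], [0.0, 0.0, -1.0]]
force: [-0.4, -0.2, -1.4]
opening: 0.226
finger_force: 30.0
```

Call:
apply_moves(dp=[[0,-0.3,0],[0,-0.6,0],[0,-0.9,0],[0,-1.2,0],[0,-1.5,0],[0,-1.8,0],[0,-1.85,0],[0,-1.85,0]], rotation=[[0,0,0],[0,0,0],[0,0,0],[0,0,0],[0,0,0],[0,0,0],[0,0,0],[0,0,0]])

```text
t: 28.75
tcp_pos: [0.4682, -0.2863, 0.1567]
eef_rot: [[-0.984, -0.179, -0.0], [-0.179, 0.984, 0.0], [0.0, 0.0, -1.0]]
force: [-0.6, 0.1, -2.0]
opening: 0.224
finger_force: 30.0
```

Call:
apply_moves(dp=[[0,0,-0.3],[0,0,-0.7],[0,0,-1.1],[0,0,-1.5],[0,0,-1.9],[0,0,-2.3],[0,0,-2.7],[0,0,-3.2]], rotation=[[0,0,0],[0,0,0],[0,0,0],[0,0,0],[0,0,0],[0,0,0],[0,0,0],[0,0,0]])

```text
t: 29.55
tcp_pos: [0.4682, -0.2862, 0.1891]
eef_rot: [[-0.984, -0.179, -0.0], [-0.179, 0.984, 0.0], [0.0, 0.0, -1.0]]
force: [-0.0, 0.0, -1.1]
opening: 0.224
finger_force: 30.0
```

Call:
apply_moves(dp=[[0,0,-4],[-0.15,1,-8.5],[-0.65,4,-13],[-1.35,8.5,-14],[-2.05,13,-14],[-2.75,17.5,-14],[-3.5,22,-14],[-4.2,26.5,-14]], rotation=[[0,0,0],[0,0,0],[0,0,0],[0,0,0],[0,0,0],[0,0,0],[0,0,0],[0,0,0]])

```text
t: 30.35
tcp_pos: [0.4616, -0.0162, 0.3291]
eef_rot: [[-0.984, -0.179, 0.0], [-0.179, 0.984, -0.0], [-0.0, -0.0, -1.0]]
force: [0.1, -0.1, -1.9]
opening: 0.226
finger_force: 30.0
```

Call:
apply_moves(dp=[[-0.7,4.5,0],[-1.4,9,0],[-2.1,13.5,0],[-2.85,18,0],[-3.55,22.5,0],[-4.2,26.5,0],[-4.6,29,0],[-4.7,29.6,0]], rotation=[[0,0,2],[0,0,4],[0,0,6],[0,0,8],[0,0,10],[0,0,12],[0,0,12],[0,0,12]])

```text
t: 31.15
tcp_pos: [0.4548, 0.2838, 0.3286]
eef_rot: [[-1.0, 0.026, -0.0], [0.026, 1.0, 0.0], [0.0, 0.0, -1.0]]
force: [-0.1, -0.7, -2.1]
opening: 0.225
finger_force: 30.0
```

```bash
python3 -c "
from h import *
o,c,i=look('w8');s=camera('scene');cv2.imwrite('pics/s8.png',s);b=camera('top');cv2.imwrite('pics/t8.png',b)
R=np.array(o['eef_rot']);print((R.T@(np.array([.4550,.2818,.1463])-o['tcp_pos'])*100).round(2),np.degrees(np.arctan2(R[1,1],R[0,1])))
k=cal('top');hsv=cv2.cvtColor(b,cv2.COLOR_BGR2HSV);m=cv2.inRange(hsv,(0,130,50),(8,255,255));m[:,:390]=0;m[:,440:]=0;m[:200]=0;m[255:]=0
p=np.argwhere(m>0)[:,::-1];print(len(p),onz(k,[p.mean(0)],.058) if len(p) else '')
"
```

```text
31.15 [0.4548, 0.2838, 0.3286] [[-1.0, 0.026, -0.0], [0.026, 1.0, 0.0], [0.0, 0.0, -1.0]] [-0.09, -0.66, -2.09] 0.225
[-0.03 -0.2  18.23] 88.4905074620934
16 [[ 0.45903062 -0.26128649  0.058     ]]
```

```bash
python3 -c "
from h import *
a=load('w2')[1];b=load('w8')[1]
for n,(x0,x1,y0,y1) in dict(hook=(312,346,186,210),collar=(292,354,206,232),handle=(296,348,226,250)).items():
  r=cv2.matchTemplate(b[y0-12:y1+12,x0-12:x1+12],a[y0:y1,x0:x1],cv2.TM_CCOEFF_NORMED);q=cv2.minMaxLoc(r);print(n,q[1],np.array(q[3])-12)
"
```

```text
hook 0.4256709814071655 [ 12 -12]
collar 0.23010484874248505 [-12  10]
handle 0.9246883988380432 [0 0]
```

Call:
apply_moves(dp=[[0,-0.2,2],[0,-0.2,6],[0,-0.2,10],[0,-0.2,13.5],[0,-0.2,16.5],[0,-0.2,18],[0,-0.2,18.2],[0,-0.2,18.2]], rotation=[[0,0,0],[0,0,0],[0,0,0],[0,0,0],[0,0,0],[0,0,0],[0,0,0],[0,0,0]])

```text
t: 32.1
tcp_pos: [0.4558, 0.2788, 0.1474]
eef_rot: [[-1.0, 0.031, 0.001], [0.031, 1.0, 0.0], [-0.001, 0.0, -1.0]]
force: [0.5, 0.2, -2.5]
opening: 0.226
finger_force: 30.0
```

Call:
apply_moves(dp=[[0,0,0],[0,0,0],[-0.8,-0.25,0],[-1.8,-0.55,0],[-2.8,-0.9,0],[-3.8,-1.2,0],[-4.6,-1.45,0],[-5,-1.6,0]], rotation=[[0,0,0],[0,0,0],[0,0,0],[0,0,0],[0,0,0],[0,0,0],[0,0,0],[0,0,0]])

```text
t: 32.9
tcp_pos: [0.5058, 0.2618, 0.1465]
eef_rot: [[-1.0, 0.03, -0.0], [0.03, 1.0, -0.0], [0.0, -0.0, -1.0]]
force: [1.0, 0.5, -1.8]
opening: 0.229
finger_force: 30.0
```

```bash
python3 -c "
from h import *
o,c,i=look('w9')
R=np.array(o['eef_rot']);print((R.T@(np.array([.5372,.2532,.1463])-o['tcp_pos'])*100).round(2),np.degrees(np.arctan2(R[1,1],R[0,1])))"
```

```text
32.9 [0.5058, 0.2618, 0.1465] [[-1.0, 0.03, -0.0], [0.03, 1.0, -0.0], [0.0, -0.0, -1.0]] [0.98, 0.45, -1.82] 0.229
[-3.16 -0.76  0.02] 88.27474586597957
```

Call:
apply_moves(dp=[[0,0.25,0],[-0.1,0.22,0],[-0.6,0.05,0],[-1.2,-0.13,0],[-1.8,-0.33,0],[-2.4,-0.52,0],[-3,-0.71,0],[-3.16,-0.76,0]], rotation=[[0,0,0],[0,0,0],[0,0,0],[0,0,0],[0,0,0],[0,0,0],[0,0,0],[0,0,0]])

```text
t: 33.75
tcp_pos: [0.5369, 0.2533, 0.1466]
eef_rot: [[-1.0, 0.03, 0.0], [0.03, 1.0, -0.0], [-0.0, -0.0, -1.0]]
force: [-0.1, 0.5, -2.1]
opening: 0.226
finger_force: 30.0
```

Call:
apply_moves(dp=[[0,0,0],[0,0,0.2],[0,0,0.4],[0,0,0.6],[0,0,0.8],[0,0,0.95],[0,0,1.05],[0,0,1.1]], rotation=[[0,0,0],[0,0,0],[0,0,0],[0,0,0],[0,0,0],[0,0,0],[0,0,0],[0,0,0]])

```text
t: 34.55
tcp_pos: [0.5362, 0.2537, 0.1356]
eef_rot: [[-1.0, 0.029, -0.0], [0.029, 1.0, -0.0], [0.0, -0.0, -1.0]]
force: [0.3, -0.8, -1.9]
opening: 0.227
finger_force: 30.0
```

Call:
apply_moves(dp=[[0,0,0.05],[0,0,0.1],[0,0,0.15],[0,0,0.2],[0,0,0.2],[0,0,0.2],[0,0,0.2],[0,0,0.2]], rotation=[[0,0,0],[0,0,0],[0,0,0],[0,0,0],[0,0,0],[0,0,0],[0,0,0],[0,0,0]])

```text
t: 35.35
tcp_pos: [0.5362, 0.2537, 0.1338]
eef_rot: [[-1.0, 0.029, -0.0], [0.029, 1.0, -0.0], [0.0, -0.0, -1.0]]
force: [0.6, 0.5, -2.4]
opening: 0.225
finger_force: 30.0
```

Call:
apply_moves(dp=[[0,0,0.04],[0,0,0.08],[0,0,0.12],[0,0,0.15],[0,0,0.15],[0,0,0.15],[0,0,0.15],[0,0,0.15]], rotation=[[0,0,0],[0,0,0],[0,0,0],[0,0,0],[0,0,0],[0,0,0],[0,0,0],[0,0,0]])

```text
t: 36.15
tcp_pos: [0.5362, 0.2537, 0.1337]
eef_rot: [[-1.0, 0.029, 0.001], [0.029, 1.0, 0.0], [-0.001, 0.0, -1.0]]
force: [-3.7, -0.7, 9.8]
opening: 0.221
finger_force: 30.0
```

Seated (force +9.8 N at z 0.1337). I ease back up, then open.

Call:
apply_moves(dp=[[0,0,-0.05],[0,0,-0.1],[0,0,-0.14],[0,0,-0.14],[0,0,-0.14],[0,0,-0.14],[0,0,-0.14],[0,0,-0.14]], rotation=[[0,0,0],[0,0,0],[0,0,0],[0,0,0],[0,0,0],[0,0,0],[0,0,0],[0,0,0]])

```text
t: 36.95
tcp_pos: [0.5362, 0.2537, 0.1337]
eef_rot: [[-1.0, 0.029, 0.0], [0.029, 1.0, 0.0], [-0.0, 0.0, -1.0]]
force: [-2.2, -0.7, 3.5]
opening: 0.222
finger_force: 30.0
```

Call:
apply_moves(dp=[[0,0,0],[0,0,0],[0,0,0],[0,0,0],[0,0,0],[0,0,0],[0,0,0],[0,0,0]], rotation=[[0,0,0],[0,0,0],[0,0,0],[0,0,0],[0,0,0],[0,0,0],[0,0,0],[0,0,0]], claw=1)

```text
t: 37.75
tcp_pos: [0.5362, 0.2537, 0.1337]
eef_rot: [[-1.0, 0.029, -0.0], [0.029, 1.0, 0.0], [0.0, 0.0, -1.0]]
force: [0.8, -0.2, 1.1]
opening: 0.927
finger_force: 0.0
```

Call:
apply_moves(dp=[[0,0,0],[0,0,0],[0,0,-1],[0,0,-3],[0,0,-6],[0,0,-10],[0,0,-14],[0,0,-16.7]], rotation=[[0,0,0],[0,0,0],[0,0,0],[0,0,0],[0,0,0],[0,0,0],[0,0,0],[0,0,0]])

```text
t: 38.55
tcp_pos: [0.5362, 0.2537, 0.3046]
eef_rot: [[-1.0, 0.029, 0.004], [0.029, 1.0, 0.001], [-0.004, 0.001, -1.0]]
force: [0.1, -0.1, -0.0]
opening: 1.001
finger_force: 0.0
```

```bash
python3 -c "
from h import *
o,c,i=look('w10')
m=cv2.inRange(cv2.cvtColor(i,cv2.COLOR_BGR2HSV),(18,110,150),(36,255,255));m[:,:270]=0;m[:,370:]=0
p=np.argwhere(m>0)[:,::-1];r=cv2.minAreaRect(p.astype(np.float32));print(len(p),r,onz(c,[r[0]],.183).round(4))
k=cal('top');b=camera('top');s=camera('scene');b0=cv2.imread('pics/top0.png')
hsv=cv2.cvtColor(b,cv2.COLOR_BGR2HSV);m=cv2.inRange(hsv,(0,130,50),(8,255,255));m[:,:390]=0;m[:,440:]=0;m[:200]=0;m[255:]=0
p=np.argwhere(m>0)[:,::-1];print(len(p),onz(k,[p.mean(0)],.058).round(4),np.ptp(p,0))
for n,(x0,x1,y0,y1) in dict(mug=(240,285,110,145),tape=(292,336,118,162),bottle=(350,376,124,154),green=(300,334,246,284)).items():print(n,cv2.absdiff(b,b0)[y0:y1,x0:x1].mean().round(2))
"
```

```text
38.55 [0.5362, 0.2537, 0.3046] [[-1.0, 0.029, 0.004], [0.029, 1.0, 0.001], [-0.004, 0.001, -1.0]] [0.15, -0.11, -0.02] 1.001
1 ((318.0, 186.0), (0.0, 0.0), 0.0) [[0.5296 0.2496 0.183 ]]
16 [[ 0.459  -0.2613  0.058 ]] [ 4 12]
mug 3.89
tape 3.97
bottle 3.58
green 3.88
```

```bash
python3 -c "
from h import *
for t in('w1','w10'):
  c,i=load(t)
  m=cv2.inRange(cv2.cvtColor(i,cv2.COLOR_BGR2HSV),(18,110,60),(36,255,255));m[:,:270]=0;m[:,370:]=0
  p=np.argwhere(m>0)[:,::-1];r=cv2.minAreaRect(p.astype(np.float32));print(len(p),r,onz(c,[r[0]],.153).round(4))
"
```

```text
588 ((332.0, 261.5), (74.0, 173.0), 0.0) [[0.6206 0.2395 0.153 ]]
530 ((339.0836181640625, 259.9015197753906), (62.989585876464844, 175.37098693847656), 1.0416266918182373) [[0.6247 0.2704 0.153 ]]
```

```bash
python3 -c "
from h import *
for t in('w1','w10'):
  c,i=load(t)
  m=cv2.inRange(cv2.cvtColor(i,cv2.COLOR_BGR2HSV),(18,110,60),(36,255,255));m[:,:270]=0;m[:,370:]=0;m[230:]=0
  n,l,st,ce=cv2.connectedComponentsWithStats(m);k=1+st[1:,4].argmax();r=cv2.minAreaRect(np.argwhere(l==k)[:,::-1].astype(np.float32));print(st[k,4],r,onz(c,[r[0]],.153).round(4))
"
```

```text
539 ((322.49737548828125, 190.73741149902344), (29.35649299621582, 19.931514739990234), 78.11134338378906) [[0.5377 0.2515 0.153 ]]
518 ((321.5, 186.0), (28.0, 19.0), 90.0) [[0.5367 0.2528 0.153 ]]
```

The rod hangs upright in its original place, the basket stands at (0.459, -0.261) in the tray, and the gripper is clear.

```bash
python3 -c "
from h import *
print(hand_in())"
```

```text
the job is handed in; nothing more can be done
None
```

The job is handed in at about 39 s: the basket stands upright about 4 mm from the tray's centre, the rod hangs by its collar in the far stand and is released, and the mug, bottle and tape roll were left alone.

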